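# Release a lacquer test slide and present it label up

### The job

Release the lacquer test slide that stands frosted end down in the bench clamp: turn the clamp's red knob clockwise until it clicks past its detent, leave it there, and draw the slide up out of the clamp by its clear end, disturbing nothing else on the bench. Finish still holding it by the clear end, steady and level in the air about 12 cm above the white reading tile, label face up and the frosted end over the middle of the tile, carried by the gripper alone. The label face is the one that has the corner notch at its lower right when you look straight at it with the frosted end down.

Things in the scene. Friction and masses are not known exactly. Their poses are not given: they have to be found in the camera images.
- slide: Glass plate 120 x 45 x 6 mm, 80 g, on end in the clamp, top edge 155 mm above the table. Lower 40 mm frosted white on both faces, rest clear greenish, red patch 30 x 40 mm mid-plate. Frosted corner notch 10 wide x 12 mm high. Origin: plate centre; z to the clear end (up at start), y along the width, x out of the label face; notch at -z, +y. Long edges (45 mm apart) are free above the jaws.
- slide_label (a point): Middle of the frosted end on the label face of the slide, 40 mm from the slide's centre towards the frosted end.
- clamp: Fixed clamp, any yaw: dark wood base 80 (x) x 185 (y) x 20 mm, origin at its underside's centre. Jaws 22 mm wide, tops 60 mm above the table, at x 0, y -55 mm, hold the slide's lowest 25 mm, slide and clamp axes parallel; its foot rests on a ledge 35 mm up. Knob at x 0, y +55 mm. Knob turned, the +x jaw backs off 2 to 3 mm: the slide stands loose, leaning slightly, and lifts straight up.
- knob (a joint): Knob angle in rad about the upright axis: 0 clamped, growing clockwise seen from above, stop at 1.5. A spring detent resists with at most 0.2 N m up to a crest at 0.75, then carries the knob on to its stop at 1.5, where it stays when let go. Past 1.1 it has clicked over.
- knob_grip (a point): On the knob's upright axis at the height to grip, 57 mm above the table. The knob is a red bar grip 44 mm long and 14 mm wide, 32 to 64 mm above the table, that stands on a red disc 46 mm across and a round grey base; at angle 0 the bar lies along the clamp's x axis and it turns with the joint.
- reading_tile: Round white ceramic tile, 110 mm across and 8 mm thick, fixed to the table; origin at the centre of its underside.
- caddy_stack: Bystander: stack of four turned pale wood caddy rings in one piece, 96 mm across, 128 mm high; origin at the centre of its underside.
- turned_box: Bystander: dark turned lidded box, 80 mm across, 54 mm high; origin at the centre of its underside.
- lacquer_jar: Bystander: amber jar with black cap, 64 mm across, 85 mm high; origin at the centre of its underside.
- bowl: Bystander: pale wooden bowl, 110 mm across, 45 mm high; origin at the centre of its underside.
- brush_pot: Bystander: brass pot with brushes, 76 mm across, pot 90 mm high, brushes to 170 mm; origin at the centre of its underside.
- gouge: Bystander: turning gouge lying on the table, 240 mm long, handle 24 mm thick; origin under the ferrule, x along the blade.
- sanding_block: Bystander: cork block 100 x 60 x 30 mm; origin at the centre of its underside.
There are look-alikes about, which are no part of the job. There is more than one size of the slide; the job needs the smallest.

How it is judged:
On the way, in this order (a step that is already met when the one before it is completed fails the run):
1. the knob is turned clockwise past its click (over 1.1 rad) (value of joint knob above 1.1 rad), for 0.2 s.
2. the slide is lifted clear of the clamp jaws (z of slide in the frame of clamp above 0.13 m and contact force between slide and the fingers above 0.5 N), for 0.1 s.
At the end, for the whole second after the job is handed in: Knob past its click (over 1.1 rad); slide held still by its clear half (TCP on the clear side of its centre), clear of clamp and tile, label up within 0.35 rad; middle of the frosted end within 35 mm of the tile centre from above and 70 to 200 mm above the table (value of joint knob above 1.1 rad and angle between slide's own x axis and vertical below 0.35 rad and horizontal distance between slide_label and reading_tile below 0.035 m and height (world z) of slide_label between 0.07 and 0.2 m and z of the grasp point in the frame of slide above 0 m and contact force between slide and the fingers above 1 N and contact force between slide and clamp below 0.05 N and contact force between slide and reading_tile below 0.05 N and linear speed of slide below 0.03 m/s); the arm keeps its last pose, push and grip.
It fails at once if one of the other things on the bench is knocked out of its place (over 3 cm) (distance of any of caddy_stack, turned_box, lacquer_jar, bowl, brush_pot, gouge, sanding_block from where it was at the start of the episode above 0.03 m).
It also fails if it takes over 53 s, if anything falls off the work surface, if the arm or the gripper's body presses on something with over 40 N, if the wrist force passes 120 N, or if a joint passes its speed limit or range.

### The arm

A 6-joint arm with a two-finger parallel gripper is mounted at the origin on the work surface. World frame = base frame: x ahead of the robot, y to its left, z up, the work surface at z = 0. Lengths are in m, angles in rad, forces in N, time in s.
With the tool pointing down it reaches from about 0.275 to 1 m from the base axis. Payload 8.4 kg.
Tool frame: the origin (TCP) lies between the finger pads, 19 mm behind the fingertips; this is the grasp point; z points along the fingers, y is the line along which they close (so a half turn about z gives the same grasp; the last joint's range is limited). The gripper opens to 85 mm and grips with 20 to 120 N. Pads are 22 mm wide; open, the fingers measure 114 mm over their backs; the gripper's body (76 mm by 85 mm) begins 54 mm behind the grasp point. The pads swing forward as they close: fully open they stand 13 mm farther back than shut.
Start: joints at [1.125, 0.353, 1.633, -0, 1.155, -0.002], TCP at [0.268, 0.564, 0.25] pointing down, gripper open.
Joint ranges: [-2.63, 2.63], [-0.92, 2.1], [0.06, 2.66], [-1.3, 4.44], [0, 2.69], [-3.02, 3.02]. Speed limits (rad/s): [2.22, 2.22, 2.79, 3.14, 3.14, 3.14].

### API

Orientations are given as a rotation vector (axis times angle).
In Python, from station import env gives the robot as it stands.
- The arm moves only by the tool drive_tool, never from a script. Its arguments are lists of equal length, an entry for each row: "slide": the shift along the world's x, y, z in mm, a list of three; "roll": the turn about the world's z in degrees; "hand": the closure, from 0 (fully open) to 1 (shut). In form: {"slide": [[dx, dy, dz], ...], "roll": [roll, ...], "hand": [hand, ...]}. A call has 1 to 10 rows; each row shifts and turns the commanded pose from where the row before left it; what a row does not reach is not made up. A row lasts 1/12 s, in which the tool goes at most 41.7 mm and 7.16 degrees, less where a joint would pass 70% of its speed; a pose out of reach is approached as far as the arm can. A call with a gripper value outside its range is refused whole. The fingers move at their own pace and stop on an object; "newtons" is the grip in N (left out, the last holds). Time passes only in rows, so rows that do not move let the fingers close. It gives the time, the measured TCP pose, the force, the opening and the grip force at its end, in the units of the state.
- env.get_obs(): the state, without advancing time (a new reading comes with each control period).
- env.get_image(name): name is "scene" or "top" or "wrist"; returns the picture (384x512x3 uint8, red, green, blue); there is no depth.
- env.camera_params(name): a dict with "K" (3x3 intrinsics, pixels), "R" (3x3) and "t" (3): a world point X has camera coordinates R X + t; the wrist camera has in their place "mount" (4x4, takes a point from camera to tool coordinates, whose origin is the TCP and whose axes are the flange's). Camera axes: x right, y down, z forward; pixel columns grow to the right and rows downward; lengths in m; the calibration is good to about 2 mm. A picture is of the moment at which its call begins: read the wrist's pose just before it. camera_params takes no time and is no camera call.
- env.job_done(): hands the job in; it is judged then, once.
The state is a dict: "clock": time; "qpos": joint angles; "dq": joint speeds; "joint_efforts": joint torques, N m; "eef_pos": TCP position; "tcp_rot": TCP orientation; "ft_force": force on the tool from outside, world axes, zero at the start; "wrist_torque": the same for the moment, N m; "width": finger opening in m; "finger_force": force on a finger pad.
Only numpy, scipy, OpenCV 4.12 (cv2) and the standard library are available. Lean on these libraries where they do the work, as an engineer would, in place of code of your own. Each camera call takes 0.05 s, during which the arm holds its last target. There are 200 camera calls.

## Working session

There is one attempt and no reset: what is moved stays moved. The work goes in short steps, Python scripts to look and compute and a tool call to move; the robot and the scene stay as the last step left them, time stands still between calls to the robot, and variables do not carry over. Pictures are saved under pics/ and viewed, at most 10 in all, crops included, and the job is handed in when it is done.

Besides the shell and the picture viewer there is one more tool, called by a JSON object that holds its "name" and its "arguments". drive_tool: Moves the arm, as the interface text tells. Its arguments: {"type":"object","properties":{"slide":{"type":"array","items":{"type":"array","items":{"type":"number"}}},"roll":{"type":"array","items":{"type":"number"}},"hand":{"type":"array","items":{"type":"number"}},"newtons":{"type":"number"}},"required":["slide","roll","hand"]}

```bash
mkdir -p pics
cat > h.py <<'E'
import numpy as np, cv2
from station import env
def snap(c,f,crop=None,s=1):
    im=env.get_image(c)[:,:,::-1]
    cv2.imwrite('pics/raw_'+f,im)
    if crop: x0,y0,x1,y1=crop; im=im[y0:y1,x0:x1]
    cv2.imwrite('pics/'+f,cv2.resize(im,None,fx=s,fy=s,interpolation=cv2.INTER_CUBIC))
def ray(c,u,v):
    p=env.camera_params(c);R,t=np.array(p['R']),np.array(p['t'])
    d=R.T@np.linalg.solve(np.array(p['K']),[u,v,1]);return -R.T@t,d
def atz(c,u,v,z):
    o,d=ray(c,u,v);return o+d*(z-o[2])/d[2]
def proj(c,X):
    p=env.camera_params(c);q=np.array(p['K'])@(np.array(p['R'])@np.array(X)+np.array(p['t']));return q[:2]/q[2]
E
python3 - <<'E'
from h import *
snap('top','top.png',None,1.5);snap('scene','scene.png',None,1.5)
o=env.get_obs();print(o)
for c in('top','scene'):
  p=env.camera_params(c);print(c,p['K'],-np.array(p['R']).T@np.array(p['t']),p['R'])
print(env.camera_params('wrist'))
E
```

```text
{'clock': 0.1, 'qpos': array([ 1.12462193e+00,  3.53616444e-01,  1.63408136e+00,  8.46819491e-06,
        1.15521787e+00, -2.42646986e-03]), 'dq': array([ 0.00135071, -0.00028196, -0.0008744 ,  0.00136935, -0.00213247,
        0.00128902]), 'joint_efforts': array([ 6.40458302e-05, -6.06362128e+01, -3.42812455e+01, -3.81873963e-05,
        4.04014849e-03,  3.69688041e-05]), 'eef_pos': array([0.26815931, 0.56407948, 0.24930405]), 'tcp_rot': array([-6.91271395e-01, -3.06428586e+00,  2.02323356e-03]), 'ft_force': array([-0.21418107, -0.08035411, -0.43735024]), 'wrist_torque': array([ 0.00861329, -0.00550383,  0.02518796]), 'finger_force': 0.0, 'width': 0.08539980181423389}
top [[348.45103244   0.         251.34219396]
 [  0.         348.45103244 192.61944851]
 [  0.           0.           1.        ]] [ 0.48336054 -0.01692739  1.22329742] [[-0.01416355 -0.99986503 -0.00832527]
 [-0.99667519  0.01478551 -0.0801246 ]
 [ 0.08023688  0.00716274 -0.99675009]]
scene [[493.07339715   0.         257.58812078]
 [  0.         493.07339715 201.01614663]
 [  0.           0.           1.        ]] [1.25565407 1.19124525 1.13085908] [[-0.88125598  0.47242329  0.01428775]
 [ 0.27179357  0.53127039 -0.80242135]
 [-0.38667319 -0.70325529 -0.59658682]]
{'K': array([[322.41461012,   0.        , 252.84497632],
       [  0.        , 322.41461012, 186.60512934],
       [  0.        ,   0.        ,   1.        ]]), 'mount': array([[-3.05463544e-04, -9.65561939e-01, -2.60173113e-01,
         6.61911632e-02],
       [ 9.99999946e-01, -3.27225196e-04,  4.03295608e-05,
        -4.42440073e-04],
       [-1.24075887e-04, -2.60173087e-01,  9.65561986e-01,
        -1.23722732e-01],
       [ 0.00000000e+00,  0.00000000e+00,  0.00000000e+00,
         1.00000000e+00]])}
```

View pics/top.png

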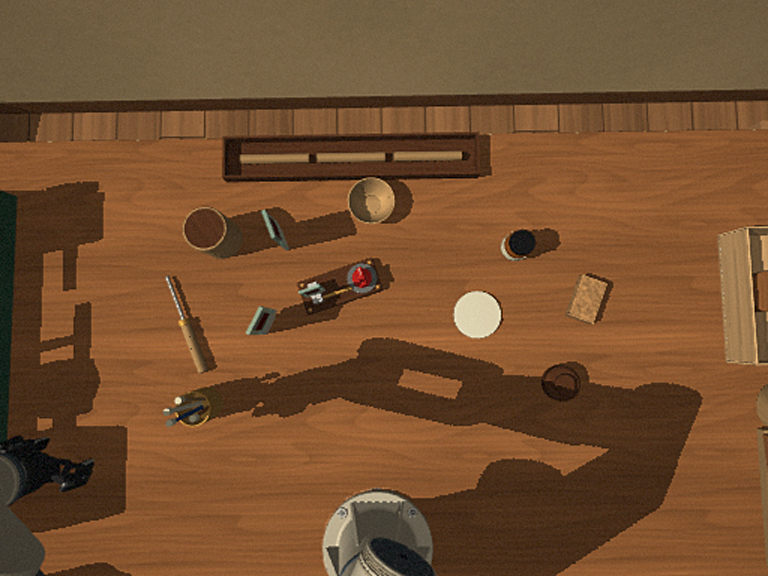

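View pics/scene.png

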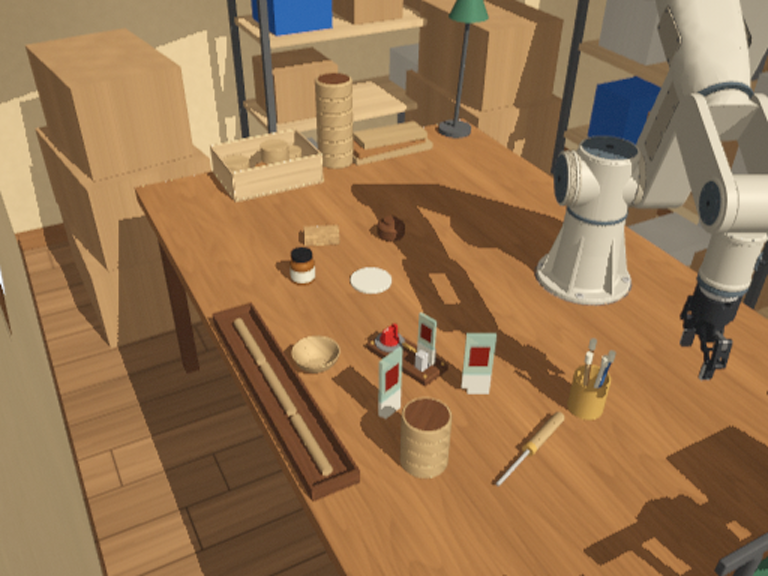

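Seen: top picture has the clamp at about (342,285) with its knob at (360,276) and a slide at (313,291), tile at (478,314). The candidates for the slide are: one in the clamp at scene (427,330), one standing free at scene (479,362), and one standing free at scene (390,382). The clamped one is smallest and fits the description. I'll check it in a close crop.

Run:
```python
import cv2
a=cv2.imread('pics/raw_scene.png')[200:290,225:345]
b=cv2.imread('pics/raw_top.png')[125:235,155:275]
a=cv2.resize(a,None,fx=6.6,fy=6.6,interpolation=cv2.INTER_CUBIC)[:600,:800]
b=cv2.resize(b,(600,550),interpolation=cv2.INTER_CUBIC)
cv2.imwrite('pics/a.png',a);cv2.imwrite('pics/b.png',b)
```

```text
(no output)
```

View pics/a.png

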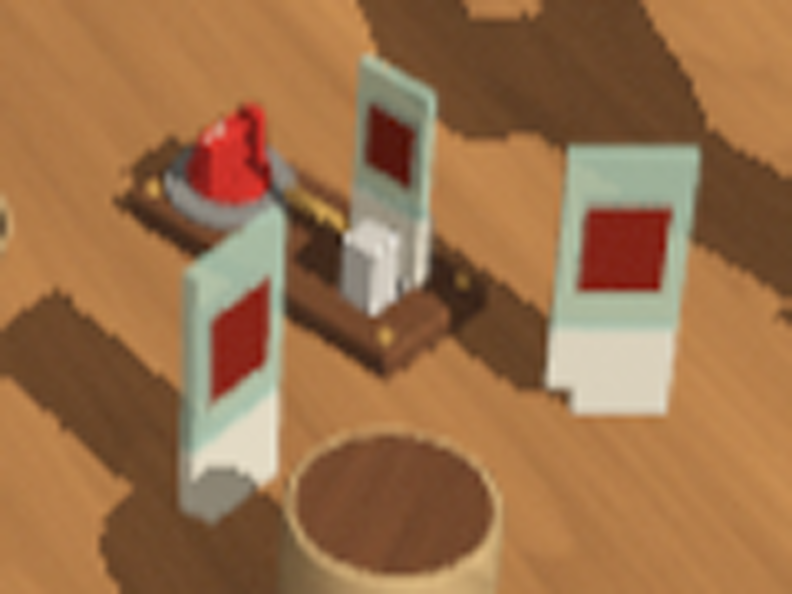

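View pics/b.png

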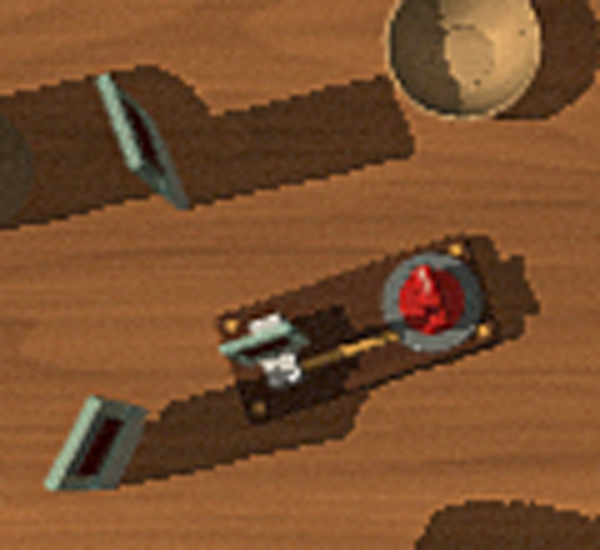

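The crop shows the clamped slide at crop (395,165) as the smallest of the three. The free ones at (625,280) and (230,360) are larger look-alikes. In the top crop the clamp screws are at (232,326), (456,249), (484,330) and (260,408), and the knob is at (425,300).

Run:
```python
from h import *
P=[atz('top',155+x/5,125+y/5,.021) for x,y in((232,326),(456,249),(484,330),(260,408))]
c=np.mean(P,0);y=(P[1]+P[2]-P[0]-P[3])/2;print(c,y,np.linalg.norm(y));y/=np.linalg.norm(y);y[2]=0
x=np.array([y[1],-y[0],0]);print('x',x,'y',y,np.degrees(np.arctan2(y[1],y[0])))
print('knob',c+.055*y,'slide',c-.055*y, 'knobimg',atz('top',155+428/5,125+299/5,.05))
print('tile',atz('top',478/1.5,314/1.5,.008))
for n,u,v in(('bowl',372,200),('lookA',274,229),('lookB',260,320)):print(n,atz('top',u/1.5,v/1.5,.05))
print('slide top',atz('top',155+262/5,125+343/5,.155))
from scipy.spatial.transform import Rotation as R
print(R.from_rotvec(env.get_obs()['tcp_rot']).as_matrix())
```

```text
[0.58834936 0.0772687  0.021     ] [ 0.05159647 -0.15578283  0.        ] 0.16410510662404643
x [-0.94928691 -0.31441113  0.        ] y [ 0.31441113 -0.94928691  0.        ] -71.67473236859207
knob [0.60564197 0.02505791 0.021     ] slide [0.57105675 0.12947948 0.021     ] knobimg [0.60490125 0.02748897 0.05      ]
tile [ 0.51936777 -0.24164262  0.008     ]
bowl [7.81685242e-01 6.55394033e-05 5.00000000e-02]
lookA [0.7181639  0.22409223 0.05      ]
lookB [0.51171705 0.25523777 0.05      ]
slide top [0.56833549 0.12605339 0.155     ]
[[-9.03147448e-01  4.29330122e-01 -5.77894677e-04]
 [ 4.29330511e-01  9.03146664e-01 -1.19015766e-03]
 [ 1.09531154e-05 -1.32299567e-03 -9.99999125e-01]]
```

{"name": "drive_tool", "arguments": {"slide": [[19, -30, 0], [19, -30, 0], [19, -30, 0], [19, -30, 0], [19, -30, 0], [19, -30, 0], [19, -30, 0], [19, -30, 0], [19, -30, 0], [19, -30, 0]], "roll": [2.4, 2.4, 2.4, 2.4, 2.4, 2.4, 2.4, 2.4, 2.4, 2.4], "hand": [0, 0, 0, 0, 0, 0, 0, 0, 0, 0]}}

```text
clock: 0.93
eef_pos: [0.4588, 0.2628, 0.2498]
tcp_rot: [-0.036, -3.141, 0.0]
ft_force: [0.7, 0.7, 0.7]
width: 0.0852
finger_force: 0.0
```

{"name": "drive_tool", "arguments": {"slide": [[19, -30, 0], [19, -30, 0], [19, -30, 0], [19, -30, 0], [19, -30, 0], [19, -30, 0], [15, -30, 0], [15, -25, 0], [0, 0, 0], [0, 0, 0]], "roll": [2.4, 2.4, 2.4, 2.4, 2.4, 2.4, 2.4, 2.4, 0, 0], "hand": [0, 0, 0, 0, 0, 0, 0, 0, 0, 0]}}

```text
clock: 1.77
eef_pos: [0.6025, 0.0282, 0.2494]
tcp_rot: [0.481, -3.104, -0.0]
ft_force: [0.2, 0.7, -0.4]
width: 0.0855
finger_force: 0.0
```

```bash
cat >> h.py <<'E'
from scipy.spatial.transform import Rotation as Rn
def wz(u,v,z,o):
    p=env.camera_params('wrist');M=np.array(p['mount']);R=Rn.from_rotvec(o['tcp_rot']).as_matrix()
    C=R@M[:3,3]+o['eef_pos'];d=R@M[:3,:3]@np.linalg.solve(np.array(p['K']),[u,v,1]);return C+d*(z-C[2])/d[2]
def yaw(o):
    R=Rn.from_rotvec(o['tcp_rot']).as_matrix();return np.degrees(np.arctan2(R[1,1],R[0,1]))
E
python3 - <<'E'
from h import *
o=env.get_obs();print(o['eef_pos'],o['tcp_rot'],yaw(o),o['qpos'],o['clock'])
np.savez('w1.npz',eef_pos=o['eef_pos'],tcp_rot=o['tcp_rot'])
snap('wrist','w1.png',None,1.5)
E
```

```text
[0.60252564 0.02817315 0.24942411] [ 4.80569236e-01 -3.10375825e+00 -2.90339420e-04] 107.60295195763054 [ 4.41887586e-02  3.20324908e-01  1.68175413e+00  1.00038107e-04
  1.14037909e+00 -1.83387895e+00] 1.7667
```

View pics/w1.png

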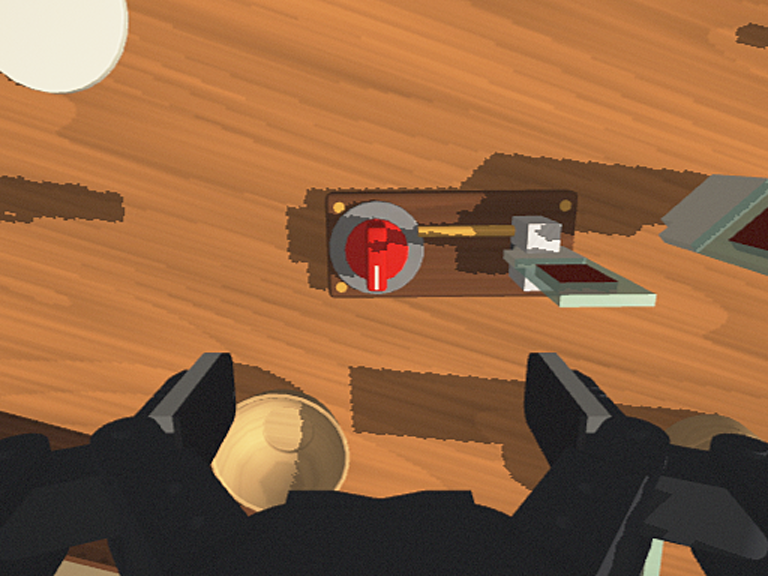

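Wrist view shows the knob disc centred at about (377,248), screws at (339,208), (342,288) and (566,206), and the slide top edge from (561,301) to (655,298).

```bash
python3 - <<'E'
from h import *
o=dict(np.load('w1.npz'))
f=lambda u,v,z:wz(u/1.5,v/1.5,z,o)
a,b,c=f(339,208,.021),f(342,288,.021),f(566,206,.021)
y=a-c;print(np.linalg.norm(y),np.degrees(np.arctan2(y[1],y[0])),'centre',(b+c)/2)
print('disc',f(377,248,.032),'greybase',f(377,248,.027))
p,q=f(561,301,.155),f(655,298,.155);print('slide',(p+q)/2,np.linalg.norm(p-q),np.degrees(np.arctan2(*(p-q)[1::-1])))
print('bar ends',f(376,290,.064),f(378,222,.064))
E
python3 - <<'E'
import cv2
im=cv2.imread('pics/raw_w1.png')[115:215,210:450]
cv2.imwrite('pics/w1c.png',cv2.resize(im,None,fx=3.3,fy=3.3,interpolation=cv2.INTER_CUBIC))
E
```

```text
0.16447062374228366 -71.9132167311939 centre [0.58996884 0.08040131 0.021     ]
disc [0.60460241 0.02718709 0.032     ] greybase [0.6055582  0.02746597 0.027     ]
slide [0.57173583 0.13177358 0.155     ] 0.04424796698087651 -70.49663112187712
bar ends [0.62581505 0.03332946 0.064     ] [0.58211213 0.02090739 0.064     ]
```

View pics/w1c.png

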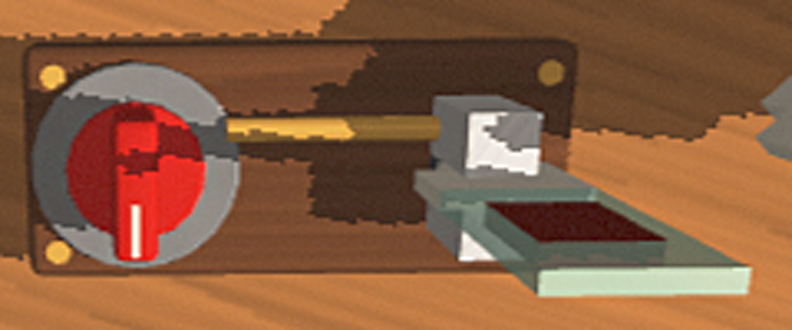

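Knob is at (0.604, 0.027), bar aligned, clamp y axis at −72°. The frosted corner step shows on the knob side at crop (430,205), so the label faces the robot (clamp +x), as described.

{"name": "drive_tool", "arguments": {"slide": [[2, -1, -25], [0, 0, -25], [0, 0, -25], [0, 0, -25], [0, 0, -25], [0, 0, -25], [0, 0, -22], [0, 0, -15], [0, 0, -5], [0, 0, 0]], "roll": [0, 0, 0, 0, 0, 0, 0, 0, 0, 0], "hand": [0, 0, 0, 0, 0, 0, 0, 0, 0, 0], "newtons": 60}}

```text
clock: 2.65
eef_pos: [0.6029, 0.0296, 0.0568]
tcp_rot: [0.486, -3.101, -0.001]
ft_force: [0.8, -1.0, 0.4]
width: 0.0856
finger_force: 0.0
```

{"name": "drive_tool", "arguments": {"slide": [[0, 0, 0], [0, 0, 0], [0, 0, 0], [0, 0, 0], [0, 0, 0], [0, 0, 0], [0, 0, 0], [0, 0, 0], [0, 0, 0], [0, 0, 0]], "roll": [0, 0, 0, 0, 0, 0, 0, 0, 0, 0], "hand": [1, 1, 1, 1, 1, 1, 1, 1, 1, 1]}}

```text
clock: 3.48
eef_pos: [0.6051, 0.027, 0.0589]
tcp_rot: [-0.486, 3.103, -0.003]
ft_force: [0.2, -8.2, 5.2]
width: 0.0132
finger_force: 59.8
```

{"name": "drive_tool", "arguments": {"slide": [[0, 0, 0], [0, 0, 0], [0, 0, 0], [0, 0, 0], [0, 0, 0], [0, 0, 0], [0, 0, 0], [0, 0, 0], [0, 0, 0], [0, 0, 0]], "roll": [-5, -5, -5, -5, -5, -5, -5, -5, -5, -5], "hand": [1, 1, 1, 1, 1, 1, 1, 1, 1, 1]}}

```text
clock: 4.32
eef_pos: [0.6054, 0.0283, 0.0589]
tcp_rot: [0.878, 3.014, 0.001]
ft_force: [1.2, 0.6, 4.6]
width: 0.0127
finger_force: 59.6
```

{"name": "drive_tool", "arguments": {"slide": [[0, 0, 0], [0, 0, 0], [0, 0, 0], [0, 0, 0], [0, 0, 0], [0, 0, 0], [0, 0, 0], [0, 0, 0], [0, 0, 0], [0, 0, 0]], "roll": [-5, -5, -5, -5, -5, -5, -5, 0, 0, 0], "hand": [1, 1, 1, 1, 1, 1, 1, 1, 1, 1]}}

```text
clock: 5.15
eef_pos: [0.6063, 0.0289, 0.0589]
tcp_rot: [1.735, 2.616, 0.005]
ft_force: [4.3, 3.3, 2.6]
width: 0.0135
finger_force: 59.4
```

{"name": "drive_tool", "arguments": {"slide": [[0, 0, 0], [0, 0, 0], [0, 0, 0], [0, 0, 0], [0, 0, 0], [0, 0, 0], [0, 0, 0], [0, 0, 20], [0, 0, 35], [0, 0, 35]], "roll": [0, 0, 0, 0, 0, 0, 0, 0, 0, 0], "hand": [0, 0, 0, 0, 0, 0, 0, 0, 0, 0]}}

```text
clock: 5.98
eef_pos: [0.6032, 0.0284, 0.1478]
tcp_rot: [-1.738, -2.614, 0.003]
ft_force: [0.3, 1.1, 0.4]
width: 0.0856
finger_force: 0.0
```

{"name": "drive_tool", "arguments": {"slide": [[0, 0, 35], [0, 0, 35], [0, 0, 30], [0, 0, 30], [-5, 15, 0], [-5, 18, 0], [-5, 18, 0], [-5, 18, 0], [-5, 18, 0], [-5, 17, 0]], "roll": [6.6, 6.6, 6.6, 6.6, 6.6, 6.6, 6.6, 6.6, 6.6, 6.6], "hand": [0, 0, 0, 0, 0, 0, 0, 0, 0, 0]}}

```text
clock: 6.82
eef_pos: [0.5739, 0.1333, 0.278]
tcp_rot: [-0.025, -3.141, 0.0]
ft_force: [0.1, 0.2, 0.3]
width: 0.0855
finger_force: 0.0
```

{"name": "drive_tool", "arguments": {"slide": [[0, 0, 0], [0, 0, 0], [0, 0, 0], [0, 0, 0], [0, 0, 0]], "roll": [6.6, 6.6, 6.6, 0, 0], "hand": [0, 0, 0, 0, 0]}}

```text
clock: 7.23
eef_pos: [0.5742, 0.1324, 0.278]
tcp_rot: [0.502, -3.101, 0.0]
ft_force: [0.3, -0.4, -0.2]
width: 0.0855
finger_force: 0.0
```

Run:
```python
from h import *
o=env.get_obs();print(o['eef_pos'],o['tcp_rot'],yaw(o),o['clock'])
np.savez('w2.npz',eef_pos=o['eef_pos'],tcp_rot=o['tcp_rot'])
snap('wrist','w2.png',None,1.5)
```

```text
[0.57424869 0.13244373 0.27796002] [ 5.01546915e-01 -3.10118381e+00  8.41219429e-05] 108.37352503430279 7.2333
```

View pics/w2.png

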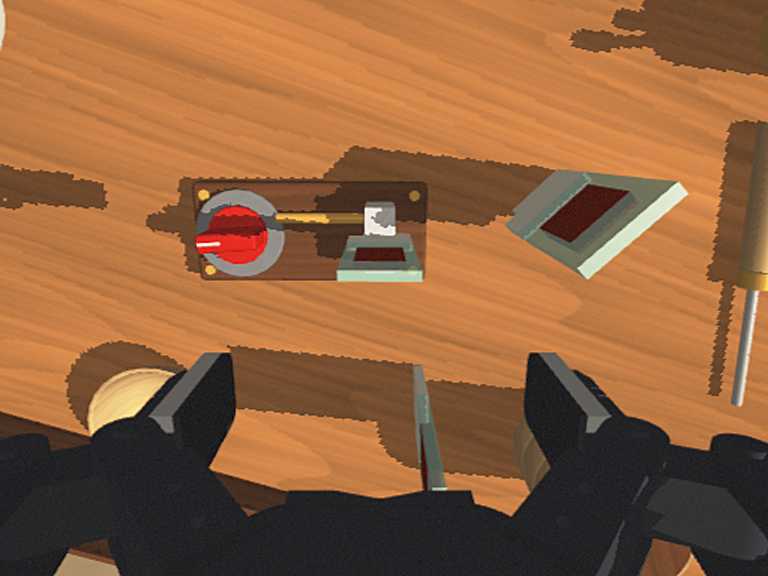

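Knob now lies turned by a right angle (white line at (208,243)). The slide top edge runs from (337,276) to (423,276), and a look-alike stands beyond at (428,430).

Run:
```python
from h import *
o=dict(np.load('w2.npz'))
f=lambda u,v,z:wz(u/1.5,v/1.5,z,o)
p,q=f(337,275,.155),f(423,275,.155);print('slide',p,q,(p+q)/2,np.linalg.norm(p-q),np.degrees(np.arctan2(*(p-q)[1::-1])))
a,c=f(203,195,.021),f(415,196,.021);print('screws yaw',np.degrees(np.arctan2(*(a-c)[1::-1])))
print('lookA top corners',f(418,366,.19),f(440,490,.19),'base',f(418,366,0),f(440,490,0))
```

```text
slide [0.57882366 0.1105078  0.155     ] [0.56455366 0.15350894 0.155     ] [0.57168866 0.13200837 0.155     ] 0.04530707955314338 -71.64149706623563
screws yaw -71.91046101765731
lookA top corners [0.5998869  0.16039526 0.19      ] [0.66159753 0.19428999 0.19      ] base [0.6794144  0.20418928 0.        ] [0.7965124  0.26850568 0.        ]
```

{"name": "drive_tool", "arguments": {"slide": [[-2, 0, -25], [0, 0, -25], [0, 0, -25], [0, 0, -25], [0, 0, -20], [0, 0, -12], [0, 0, -8], [0, 0, 0], [0, 0, 0], [0, 0, 0]], "roll": [0, 0, 0, 0, 0, 0, 0, 0, 0, 0], "hand": [0, 0, 0, 0, 0, 0, 0, 0.2, 0.3, 0.3], "newtons": 20}}

```text
clock: 8.12
eef_pos: [0.5732, 0.1326, 0.1392]
tcp_rot: [-0.506, 3.099, 0.0]
ft_force: [-0.5, -0.4, 0.7]
width: 0.0598
finger_force: 0.0
```

{"name": "drive_tool", "arguments": {"slide": [[0, 0, 0], [0, 0, 0], [0, 0, 0], [0, 0, 0], [0, 0, 0], [0, 0, 0], [0, 0, 0], [0, 0, 0]], "roll": [0, 0, 0, 0, 0, 0, 0, 0], "hand": [0.4, 0.45, 0.5, 0.6, 0.7, 0.8, 0.8, 0.8]}}

```text
clock: 8.78
eef_pos: [0.573, 0.1326, 0.139]
tcp_rot: [-0.507, 3.099, 0.0]
ft_force: [-0.7, -0.8, 6.0]
width: 0.0447
finger_force: 20.2
```

{"name": "drive_tool", "arguments": {"slide": [[0, 0, 5], [0, 0, 5], [0, 0, 5], [6, 2, 0], [6, 2, 0], [6, 2, 0], [6, 2, 0], [6, 2, 0], [6, 2, 0], [0, 0, 0]], "roll": [0, 0, 0, 0, 0, 0, 0, 0, 0, 0], "hand": [0.8, 0.8, 0.8, 0.8, 0.8, 0.8, 0.8, 0.8, 0.8, 0.8]}}

```text
clock: 9.62
eef_pos: [0.6096, 0.1449, 0.1527]
tcp_rot: [-0.507, 3.1, 0.0]
ft_force: [-2.1, -0.5, 0.3]
width: 0.0445
finger_force: 20.8
```

Run:
```python
from h import *
o=env.get_obs();print(o['eef_pos'],o['ft_force'],o['width'])
snap('scene','s2.png',(225,180,345,270),6.6)
```

```text
[0.60956964 0.14494477 0.15270115] [-2.06116961 -0.47116217  0.32817809] 0.04450832540798631
```

View pics/s2.png

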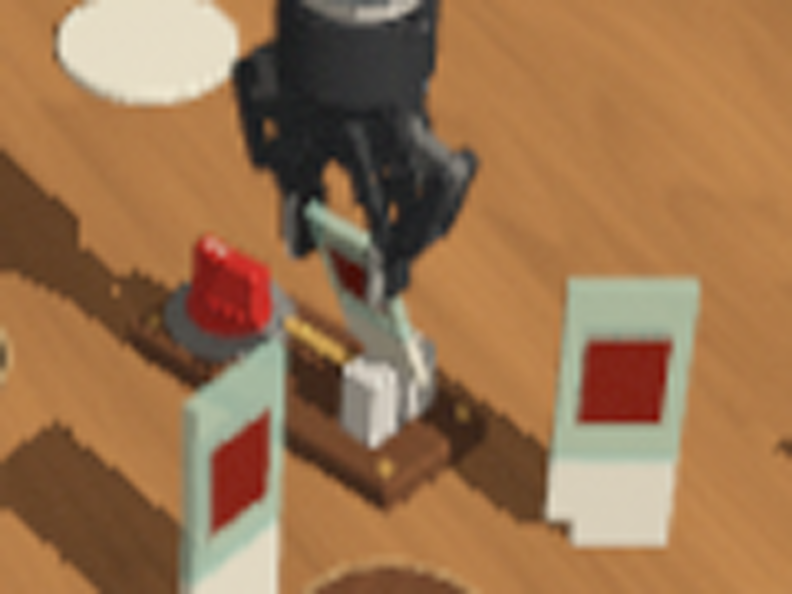

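Slide leans about 20° in the grip, its foot still caught between the jaws near (415,370). Now I lift it out and check where the neighbours of the tile are.

{"name": "drive_tool", "arguments": {"slide": [[0, 0, 10], [0, 0, 20], [0, 0, 30], [0, 0, 30], [0, 0, 30], [0, 0, 30], [0, 0, 0], [0, 0, 0], [0, 0, 0]], "roll": [0, 0, 0, 0, 0, 0, 0, 0, 0], "hand": [0.8, 0.8, 0.8, 0.8, 0.8, 0.8, 0.8, 0.8, 0.8], "newtons": 25}}

```text
clock: 10.42
eef_pos: [0.6082, 0.1444, 0.3032]
tcp_rot: [-0.507, 3.1, 0.0]
ft_force: [0.2, 0.5, -0.4]
width: 0.0443
finger_force: 26.7
```

{"name": "drive_tool", "arguments": {"slide": [[-8, -38, 0], [-8, -38, 0], [-8, -38, 0], [-8, -38, 0], [-8, -38, 0], [-9, -39, 0], [-9, -39, 0], [-9, -39, 0], [-9, -39, 0], [-9, -39, 0]], "roll": [0, 0, 0, 0, 0, 0, 0, 0, 0, 0], "hand": [0.8, 0.8, 0.8, 0.8, 0.8, 0.8, 0.8, 0.8, 0.8, 0.8]}}

```text
clock: 11.25
eef_pos: [0.5219, -0.242, 0.3016]
tcp_rot: [0.507, -3.099, -0.002]
ft_force: [0.9, -0.6, -0.3]
width: 0.044
finger_force: 26.7
```

{"name": "drive_tool", "arguments": {"slide": [[0, 0, -30], [0, 0, -30], [0, 0, -30], [0, 0, -30], [0, 0, -30], [0, 0, -10], [0, 0, 0]], "roll": [0, 0, 0, 0, 0, 0, 0], "hand": [0.8, 0.8, 0.8, 0.8, 0.8, 0.8, 0.8]}}

```text
clock: 11.83
eef_pos: [0.521, -0.2395, 0.1395]
tcp_rot: [0.506, -3.095, -0.006]
ft_force: [-0.8, 0.2, 0.2]
width: 0.0448
finger_force: 26.6
```

Run:
```python
from h import *
for n,u,v,z in(('jar',521,243,.085),('box',561,382,.054),('cork',589,298,.03)):print(n,atz('top',u/1.5,v/1.5,z))
o=env.get_obs();print(o['eef_pos'],yaw(o),o['ft_force'],o['width'],o['qpos'],o['clock'])
snap('scene','s3.png',(180,110,330,220),5.3)
```

```text
jar [ 0.67144987 -0.32626218  0.085     ]
box [ 0.36547618 -0.41151706  0.054     ]
cork [ 0.55150847 -0.49126549  0.03      ]
[ 0.52095136 -0.23945605  0.13949098] 108.56631639725232 [-0.8359499   0.23279305  0.19061335] 0.0447578071278626 [-4.33467012e-01  4.05634708e-01  1.83433506e+00 -5.03567045e-07
  9.08514478e-01 -2.32831823e+00] 11.8333
```

View pics/s3.png

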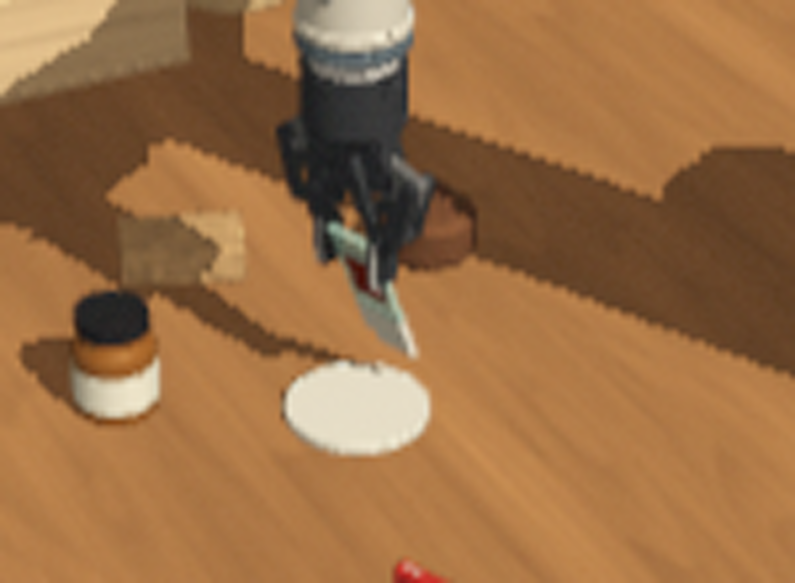

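Slide hangs leaning about 25°, foot at (415,355), robot side of the tile. The jar, box and cork are clear. I'll press the foot on the tile and tip the slide further over.

{"name": "drive_tool", "arguments": {"slide": [[0, 0, -20], [0, 0, -10], [0, 0, -5], [5, 2, -3], [5, 1, -3], [5, 2, -3], [5, 2, -3], [7, 2, -5], [6, 2, -5], [0, 0, 0]], "roll": [0, 0, 0, 0, 0, 0, 0, 0, 0, 0], "hand": [0.8, 0.8, 0.8, 0.8, 0.8, 0.8, 0.8, 0.8, 0.8, 0.8]}}

```text
clock: 12.72
eef_pos: [0.5584, -0.2291, 0.0856]
tcp_rot: [-0.508, 3.098, -0.001]
ft_force: [3.1, 1.4, 6.0]
width: 0.0443
finger_force: 26.7
```

{"name": "drive_tool", "arguments": {"slide": [[6, 2, -7], [6, 2, -7], [5, 1, -8], [4, 1, -8], [4, 1, -8], [3, 1, -9], [2, 1, -6], [1, 0, -3], [0, 0, 0], [0, 0, 0]], "roll": [0, 0, 0, 0, 0, 0, 0, 0, 0, 0], "hand": [0.8, 0.8, 0.8, 0.8, 0.8, 0.8, 0.8, 0.8, 0.8, 0.8]}}

```text
clock: 13.55
eef_pos: [0.5866, -0.2204, 0.0295]
tcp_rot: [0.507, -3.099, -0.001]
ft_force: [-0.9, 0.6, 1.0]
width: 0.0447
finger_force: 25.7
```

Run:
```python
from h import *
o=env.get_obs();print(o['eef_pos'],yaw(o),o['ft_force'],o['width'])
```

```text
[ 0.58659089 -0.22044094  0.02949035] 108.56802683268856 [-0.94417348  0.64754071  1.03472594] 0.044749879192517335
```

{"name": "drive_tool", "arguments": {"slide": [[1, 0, -2], [0, 0, -2], [0, 0, 0], [0, 0, 0], [0, 0, 0], [0, 0, 0]], "roll": [0, 0, 0, 0, 0, 0], "hand": [0.8, 0.8, 0.8, 0.8, 0.8, 0.8]}}

```text
clock: 14.05
eef_pos: [0.5882, -0.2206, 0.0261]
tcp_rot: [0.507, -3.1, 0.0]
ft_force: [-1.2, 0.0, 1.9]
width: 0.0442
finger_force: 25.7
```

{"name": "drive_tool", "arguments": {"slide": [[0, 0, 0], [0, 0, 0], [0, 0, 5], [0, 0, 15], [0, 0, 25], [0, 0, 25], [0, 0, 25], [0, 0, 10], [0, 0, 0], [0, 0, 0]], "roll": [0, 0, 0, 0, 0, 0, 0, 0, 0, 0], "hand": [0.8, 0.8, 0.8, 0.8, 0.8, 0.8, 0.8, 0.8, 0.8, 0.8], "newtons": 50}}

```text
clock: 14.88
eef_pos: [0.5884, -0.2205, 0.1308]
tcp_rot: [-0.507, 3.1, -0.0]
ft_force: [0.1, -0.3, -1.1]
width: 0.0441
finger_force: 51.0
```

Run:
```python
from h import *
o=env.get_obs();print(o['eef_pos'],yaw(o),o['ft_force'],o['width'],o['finger_force'])
snap('scene','s4.png');snap('top','t4.png')
a=cv2.imread('pics/raw_s4.png')[110:220,180:330];b=cv2.imread('pics/raw_t4.png')[150:260,260:410]
cv2.imwrite('pics/f4.png',cv2.resize(np.vstack([a,b]),None,fx=2.7,fy=2.7,interpolation=cv2.INTER_CUBIC))
```

```text
[ 0.58836448 -0.22051222  0.13084749] 108.57319373466802 [ 0.11459672 -0.3233516  -1.1111048 ] 0.04407922213855777 51.012956500053406
```

View pics/f4.png

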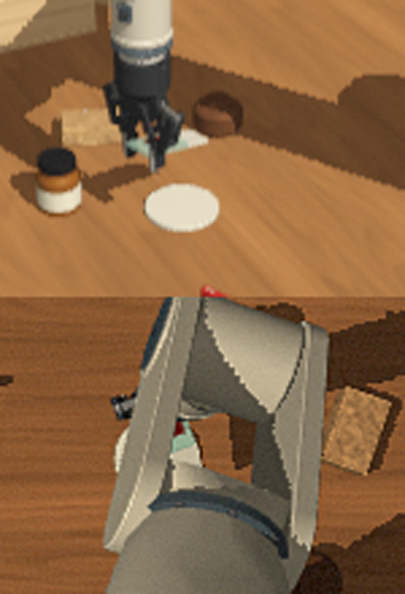

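The picture shows the slide lifted nearly level at (165,140), its frosted end at (195,138) on the robot side, over the tile. I'll centre it, then check tilt and notch numerically in the wrist picture.

{"name": "drive_tool", "arguments": {"slide": [[4, 2, 0], [5, 3, 0], [0, 0, 0], [0, 0, 0], [0, 0, 0], [0, 0, 0]], "roll": [0, 0, 0, 0, 0, 0], "hand": [0.8, 0.8, 0.8, 0.8, 0.8, 0.8]}}

```text
clock: 15.48
eef_pos: [0.5972, -0.2155, 0.1308]
tcp_rot: [0.507, -3.1, -0.0]
ft_force: [0.2, -0.2, -1.4]
width: 0.044
finger_force: 51.0
```

Run:
```python
from h import *
o=env.get_obs();print(o['eef_pos'],yaw(o),o['ft_force'],o['finger_force'],o['clock'])
snap('wrist','w5.png')
im=cv2.imread('pics/raw_w5.png').astype(int);b,g,r=im[...,0],im[...,1],im[...,2]
m=((r>70)&(g<r*.35)&(b<r*.35)).astype(np.uint8)
n,l,s,c=cv2.connectedComponentsWithStats(m);k=1+np.argsort(-s[1:,4])[:3];print(s[k],c[k])
p=env.camera_params('wrist');M=np.linalg.inv(p['mount'])
def pr(X):
    q=np.array(p['K'])@(M[:3,:3]@X+M[:3,3]);return (q[:2]/q[2]).round()
for th in(-.1,0,.1,.2,.3):   # sag of the frosted end, label surface, tool frame
    P=lambda d,w:pr(np.array([d*np.cos(th)+3*np.sin(th)*-1,w,d*np.sin(th)-3*np.cos(th)])/1000)
    print(th,'patch',P(23,0),P(63,0),P(43,15),'tip',P(103,0),P(103,22),P(103,-22),'frostline',P(63,0))
h=cv2.cvtColor(im.astype(np.uint8),cv2.COLOR_BGR2HSV)
for v in range(0,200,7):
    print(v,' '.join('%d/%d'%(h[v,u,1],h[v,u,2]) for u in range(140,370,12)))
```

```text
[ 0.59723739 -0.21549606  0.13075266] 108.58160087303357 [ 0.20571709 -0.24749027 -1.35487604] 51.011783480644226 15.4833
[[ 216  143   75   90 5826]
 [ 507  288    5   24   80]
 [ 216  238   17    6   31]] [[254.20236869 183.38173704]
 [509.6        299.9625    ]
 [222.74193548 241.51612903]]
-0.1 patch [253. 214.] [253. 110.] [294. 165.] tip [253. -25.] [326. -26.] [180. -25.] frostline [253. 110.]
0 patch [253. 213.] [253. 109.] [292. 163.] tip [253. -15.] [319. -15.] [186. -15.] frostline [253. 109.]
0.1 patch [253. 212.] [253. 110.] [291. 162.] tip [253.  -2.] [313.  -2.] [192.  -2.] frostline [253. 110.]
0.2 patch [253. 212.] [253. 113.] [290. 163.] tip [253.  11.] [308.  11.] [197.  11.] frostline [253. 113.]
0.3 patch [253. 212.] [253. 117.] [288. 164.] tip [253.  24.] [304.  24.] [201.  24.] frostline [253. 117.]
0 165/168 168/158 168/168 166/171 168/173 167/180 170/180 37/226 37/227 38/227 39/225 38/227 38/227 36/227 38/227 168/190 166/192 166/181 169/178 162/184
7 166/180 167/177 166/167 165/162 161/171 165/175 162/93 35/228 35/228 35/228 37/228 36/228 36/228 36/226 37/227
[... 3504 characters left out ...]
00/135 35/194 36/193 167/168 164/174 165/176 165/167 165/164
175 153/100 167/176 173/170 170/174 167/186 38/194 38/194 188/137 185/139 193/135 183/139 193/136 189/135 39/196 38/194 167/169 164/171 162/173 163/175 162/175
182 166/183 164/174 168/173 162/178 166/172 36/192 40/197 193/136 188/133 183/139 195/137 191/136 193/136 36/193 38/194 164/169 166/175 170/170 169/171 161/177
189 165/175 161/177 161/182 162/175 166/174 37/193 37/195 188/137 188/136 194/137 194/137 194/133 193/135 35/194 37/194 167/173 167/173 166/171 169/180 168/175
196 164/165 165/172 161/176 164/176 166/180 35/195 35/195 195/135 199/133 191/136 190/138 197/136 189/139 38/194 37/191 165/164 160/169 167/174 169/171 164/173
```

Run:
```python
from h import *
o=env.get_obs()
R=Rn.from_rotvec(o['tcp_rot']).as_matrix()
im=cv2.imread('pics/raw_w5.png');h=cv2.cvtColor(im,cv2.COLOR_BGR2HSV)
pts=[]
for v in range(20,110,4):
    w=np.where((h[v,150:350,1]<60)&(h[v,150:350,2]>200))[0]+150
    pts+= [wz(w[0],v,.008,o)[:2],wz(w[-1],v,.008,o)[:2]]
P=np.array([p for p in pts]);
from scipy.optimize import least_squares
s=least_squares(lambda c:np.hypot(*(P-c).T)-.055,[.519,-.242],loss='soft_l1',f_scale=.002);print('tile',s.x,np.sort(s.fun.round(4)))
print('label',o['eef_pos']+R@[.083,0,.005-.003],'label if tilt0.2',o['eef_pos']+R@[.081,0,.016])
```

```text
tile [ 0.52033525 -0.23871287] [-0.0019 -0.0015 -0.0015 -0.0014 -0.0013 -0.0013 -0.0013 -0.0012 -0.0011
 -0.0011 -0.0011 -0.001  -0.001  -0.001  -0.0009 -0.0009 -0.0009 -0.0009
 -0.0009 -0.0008 -0.0008 -0.0008 -0.0007 -0.0007 -0.0007 -0.0007 -0.0006
 -0.0006 -0.0006 -0.0006 -0.0005 -0.0005 -0.0005 -0.0004 -0.0004 -0.0003
 -0.0003 -0.0003 -0.0003 -0.0002 -0.0002 -0.0001  0.0001  0.0002  0.0002
  0.0016]
label [ 0.51859139 -0.24196906  0.12886675] label if tilt0.2 [ 0.52048429 -0.2413315   0.11486638]
```

The frosted end is within about 4 mm of the tile centre, the slide is level, the notch is on the label-up side and the knob is past its click. Handing in.

```bash
python3 -c "
from station import env
print(env.job_done())"
```

```text
the job is handed in; nothing more can be done
None
```

I handed the job in at about 15.5 s of the 53 s allowed; the hand-in returned no verdict. At that point the knob was turned past its click, and the slide was held by its clear end, near level and label up. Its frosted end was about 12 cm above the tile and about 4 mm off its centre by my measurement.

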